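Seat the cheese cutter's plate on its pins

ROBOT

A 7-joint arm with a two-finger parallel gripper is mounted at the origin on the work surface. World frame = base frame: x ahead of the robot, y to its left, z up, the work surface at z = 0. Lengths are in m, angles in rad, forces in N, time in s.
With the tool pointing down it reaches from about 0.425 to 0.925 m from the base axis. Payload 6.8 kg.
Tool frame: the origin (TCP) lies on the centre line of the jaws, within the pads' length; the fingertips stand 25 mm ahead of it and the grasp point (between the pads) lies 6 mm ahead of it; z points along the fingers, y is the line along which they close (so a half turn about z gives the same grasp; the last joint's range is limited). The gripper opens to 85 mm and grips with 20 to 120 N. Pads are 22 mm wide; open, the fingers measure 114 mm over their backs; the gripper's body (76 mm by 85 mm) begins 54 mm behind the grasp point. The pads swing forward as they close: fully open they stand 13 mm farther back than shut.
Start: joints at [-1.218, 0.477, 0.022, 1.555, -0.011, 1.109, -0.083], TCP at [0.3, 0.605, 0.256] pointing down, gripper open.
Joint ranges: [-2.96, 2.96], [-0.34, 2.1], [-1.41, 1.46], [0.24, 2.44], [-1.37, 4.51], [0.17, 1.92], [-2.96, 2.96]. Speed limits (rad/s): [2.39, 2.39, 3.14, 3.14, 3.14, 3.14, 3.14].

INTERFACE

Orientations are given as a unit quaternion [w, x, y, z].
In Python, from rig import status, read_camera, camera_params, job_done gives the robot as it stands.
- The arm moves only by the shell command python3 -m crank 'ROWS'. ROWS is JSON, a list of rows, each an object of numbers: "grip": the closure, from -1 (fully open) to 1 (shut), so that 0 is half open; "dx", "dy", "dz": the shift along the tool's x, y, z normalised to -1 to 1, where 1 is 20 cm; "ax", "ay", "az": the turn, a rotation vector about the tool's x, y, z normalised to -1 to 1, where 1 is 180 degrees. In form: [{"grip": .., "dx": .., "dy": .., "dz": .., "ax": .., "ay": .., "az": ..}, ...]. A call has 1 to 20 rows; each row is the pose to reach, as a shift and turn from the pose commanded when the call began, along the tool's axes at that moment, turning the shorter way round; what a row does not reach only later rows make up. A row lasts 1/8 s, in which the tool goes at most 62.5 mm and 10.7 degrees, less where a joint would pass 70% of its speed; a pose out of reach is approached as far as the arm can. A call with a number of a shift or a turn outside -1 to 1 is refused whole. A call with a gripper value outside its range is refused whole. The fingers move at their own pace and stop on an object; the grip force is fixed at half the most. Time passes only in rows, so rows that repeat a pose let the fingers close. It gives the time, the measured TCP pose, the force, the opening and the grip force at its end, in the units of the state.
- status.get_state(): the state, without advancing time (a new reading comes with each control period).
- read_camera(name): name is "scene" or "top" or "wrist"; returns (picture, depth): 400x640x3 uint8, blue, green, red; 400x640 float32, m along the optical axis (not along the pixel's ray), 0 where there is no reading.
- camera_params(name): a dict with "fov_y" (degrees; the focal length in pixels is half the picture's height over the tangent of half this angle, whatever the lens; pixels are square), "cx", "cy" (the principal point, pixels), "R" (3x3) and "t" (3): a world point X has camera coordinates R X + t; the wrist camera has in their place "mount" (4x4, takes a point from camera to tool coordinates, whose origin is the TCP and whose axes are the flange's). Camera axes: x right, y down, z forward; pixel columns grow to the right and rows downward; lengths in m; the calibration is good to about 2 mm. A picture is of the moment at which its call begins: read the wrist's pose just before it. camera_params takes no time and is no camera call.
- job_done(): hands the job in; it is judged then, once.
The state is a dict: "clock": time; "q": joint angles; "joint_vel": joint speeds; "tau": joint torques, N m; "position": TCP position; "eef_rot": TCP orientation; "force": force on the tool from outside, world axes, zero at the start; "moment": the same for the moment, N m; "opening": finger opening in m; "finger_force": force on a finger pad.
Only numpy, scipy, OpenCV 4.12 (cv2) and the standard library are available. Lean on these libraries where they do the work, as an engineer would, in place of code of your own. Each camera call takes 0.05 s, during which the arm holds its last target. There are 200 camera calls.

TASK

The white cutting plate of the cheese cutter was put back askew after washing and is riding up on its two locating pins. With the fingertips, nudge it across the cutter's bed until both its holes drop over the pins and it lies flat on the bed, and then leave it. Only push it, do not pick it up, and leave the cheeses and the other things on the counter where they are.

Things in the scene. Friction and masses are not known exactly. Their poses are not given: they have to be found in the camera images.
- cutter: Fixed cheese cutter, blade off: flat grey metal bed 230 (its x) x 300 mm (its y) on rubber feet, top at z = 24 mm, with two pins. Yaw within 0.25 rad. Origin: on the counter under the bed's centre; x points away from its front rim (the long rim nearest the robot, with portion marks), y to its left, z up. Behind the bed, x = 110 to 150, y = -70 to -30 mm, a hinge bracket stands 50 mm high.
- pin_left (a point): Foot, at the bed's top, of the left steel pin, at x = -50, y = +90 mm of the cutter. The pin is 10 mm across for its lower 4 mm, then rounds off to a blunt nose 9 mm above the bed. At the start the plate hides it: the plate's front part rides on the noses (front edge about 13 mm off the bed) and its rear edge rests on the bed.
- pin_right (a point): The same for the right pin, at x = -50, y = -90 mm of the cutter.
- plate: Loose white plastic plate, 160 (its x) x 240 (its y) x 12 mm, about 0.45 kg, square edges, knife groove at y = -50 mm, two holes. Origin: centre of its underside; axes as the cutter's when seated. At the start 15 to 32 mm too near the front rim, up to 30 mm left or right, turned up to 0.1 rad. A few newtons at an edge slide it. Seated: centred on the bed, square, its top 36 mm above the counter.
- hole_left (a point): Centre, at the plate's underside, of the plate's left hole, 15 mm across and right through, at x = -50, y = +90 mm of the plate. Belongs on pin_left. It catches the pin's nose from about 4 mm off; seated, it has 2.5 mm of play all round.
- hole_right (a point): The same for the right hole (x = -50, y = -90 mm of the plate), which belongs on pin_right.
- cheese_a: Bystander: a small waxed cheese wheel, 90 mm across, 50 mm high, to the left of the cutter (centre 275 to 300 mm from the cutter's centre). Origin: centre of its underside.
- cheese_b: Bystander: a like cheese wheel, to the right of the cutter (centre 275 to 300 mm from the cutter's centre).
- loaf: Bystander: half a brown loaf-shaped cheese, 85 x 120 mm, 75 mm high, to the right, nearer the robot than the cutter. Origin: centre of its underside.
- blade: Bystander: the cutter's removed blade, 380 mm long with a black handle, lying flat (22 mm high) between the robot and the cutter, roughly along the world's y. Origin: at counter height, 160 mm from the handle's end.
- plane: Bystander: a cheese plane with a wooden handle, 230 mm long, 23 mm high, lying between the robot and the cutter, to the left. Origin: at counter height near its middle.
- jar: Bystander: an amber glass jar, 68 mm across, 95 mm high, at the right beyond the cutter. Origin: centre of its underside.
- tub: Bystander: a white lidded tub, 102 mm across, 66 mm high, to the left, nearer the robot than the cutter. Origin: centre of its underside.

How it is judged:
At the end, for the whole second after the job is handed in: Both holes of the plate are over their own pins (centres within 4 mm seen from above), the plate lies flat on the bed (underside within 2 mm, slope under 0.02 rad) and at rest, and no bystander has been moved 25 mm or more (horizontal distance between hole_left and pin_left below 0.004 m and horizontal distance between hole_right and pin_right below 0.004 m and z of each of hole_left, hole_right in the frame of cutter below 0.0265 m and z of plate in the frame of cutter below 0.026 m and angle between the z axis of plate and the z axis of cutter, either way round below 0.02 rad and linear speed of plate below 0.01 m/s and angular speed of plate below 0.05 rad/s and distance of each of cheese_a, cheese_b, loaf, blade, plane, jar, tub from where it was at the start of the episode below 0.025 m); the robot touches nothing.
It fails at once if the plate is picked up: its centre rises 20 mm off the cutter's bed, or it is tipped by more than 0.25 rad (z of plate in the frame of cutter above 0.044 m or angle between plate's own z axis and vertical above 0.25 rad).
It fails at once if a bystander (a cheese, the loaf, blade, plane, jar or tub) is moved by more than 25 mm (distance of any of cheese_a, cheese_b, loaf, blade, plane, jar, tub from where it was at the start of the episode above 0.025 m).
It also fails if it takes over 54 s, if anything falls off the work surface, if the arm or the gripper's body presses on something with over 40 N, if the wrist force passes 120 N, or if a joint passes its speed limit or range.

## Working session

There is one attempt and no reset: what is moved stays moved. The work goes in short steps, Python scripts to look and compute and a shell command to move; the robot and the scene stay as the last step left them, time stands still between calls to the robot, and variables do not carry over. Pictures are saved under pics/ and viewed, at most 10 in all, crops included, and the job is handed in when it is done.

```bash
mkdir -p pics; ls; python3 - <<'E'
from rig import status, read_camera, camera_params
import cv2,numpy as np
s=status.get_state();print(s['clock'],s['position'],s['eef_rot'],s['opening'])
for n in ['top','scene']:
    im,d=read_camera(n);cv2.imwrite(f'pics/{n}0.png',im);np.savez(f'{n}0.npz',im=im,d=d)
    p=camera_params(n);print(n,p)
print(camera_params('wrist'))
E
```

```text
pics
0.0 [0.29990158 0.60410159 0.25532529] [-1.61961404e-04  2.28375382e-01  9.73572717e-01 -9.07233762e-04] 0.08485428027331697
top {'fov_y': 57.515733168031254, 'cx': 317.5040024700033, 'cy': 207.00721588990749, 'R': array([[-0.00416655, -0.99984696, -0.01699097],
       [-0.99523007,  0.0058022 , -0.09738292],
       [ 0.0974666 ,  0.01650417, -0.99510194]]), 't': array([-0.00487128,  0.53063874,  1.0954013 ])}
scene {'fov_y': 44.476961483731685, 'cx': 317.7295572256242, 'cy': 198.11421582021694, 'R': array([[ 0.5091132 ,  0.86058847,  0.01382876],
       [ 0.57194269, -0.32626022, -0.75261931],
       [-0.64318373,  0.39107768, -0.65831067]]), 't': array([-0.25435259, -0.26425496,  1.60020725])}
{'fov_y': 62.418002375435016, 'cx': 318.7764241068598, 'cy': 198.27713929364032, 'mount': array([[-7.26374697e-04, -9.62143368e-01, -2.72542862e-01,
         6.99224035e-02],
       [ 9.99999650e-01, -8.11925022e-04,  2.01120045e-04,
        -5.04284405e-04],
       [-4.14790686e-04, -2.72542620e-01,  9.62143621e-01,
        -1.17237432e-01],
       [ 0.00000000e+00,  0.00000000e+00,  0.00000000e+00,
         1.00000000e+00]])}
```

View pics/top0.png

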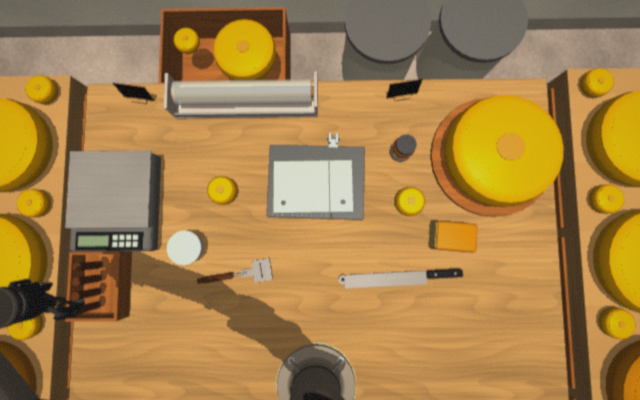

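View pics/scene0.png

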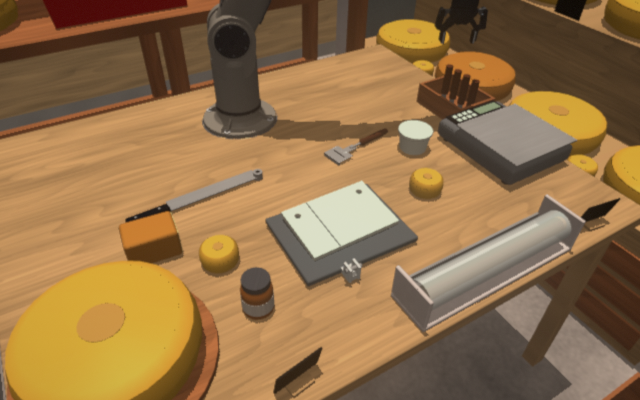

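The top view shows the bed at about (316,181), the plate at (313,187), its holes at (283,203) and (344,202), and the blade and plane in front. The scene view confirms this layout.

```bash
cat > h.py <<'E'
import numpy as np,cv2
from scipy.spatial.transform import Rotation as Ro
from rig import status, read_camera, camera_params
def cam(n):
    p=camera_params(n);f=200/np.tan(np.radians(p['fov_y']/2))
    K=np.array([[f,0,p['cx']],[0,f,p['cy']],[0,0,1]])
    if n=='wrist':
        s=status.get_state();q=s['eef_rot']
        T=np.eye(4);T[:3,:3]=Ro.from_quat([q[1],q[2],q[3],q[0]]).as_matrix();T[:3,3]=s['position']
        W=np.linalg.inv(T@p['mount']);return K,W[:3,:3],W[:3,3]
    return K,np.array(p['R']),np.array(p['t'])
def plane(uv,z,K,R,t):
    "pixels -> world at height z (scalar or array)"
    uv=np.atleast_2d(uv).astype(float);r=np.c_[uv,np.ones(len(uv))]@np.linalg.inv(K).T@R
    c=-R.T@t;return c+r*((z-c[2])/r[:,2])[:,None]
def cloud(d,K,R,t):
    v,u=np.mgrid[:d.shape[0],:d.shape[1]]
    P=np.stack([u,v,np.ones_like(u)],-1)@np.linalg.inv(K).T*d[...,None]
    return (P-t)@R
def proj(X,K,R,t):
    x=(np.atleast_2d(X)@R.T+t)@K.T;return x[:,:2]/x[:,2:]
E
python3 - <<'E'
from h import *
z=np.load('top0.npz');im,d=z['im'],z['d'];C=cam('top');P=cloud(d,*C)
print('corners bed',plane([(271,146),(364,147),(363,219),(267,217)],.024,*C)[:,:2].round(3).tolist())
print('holes',plane([(283,203),(344,202)],.045,*C)[:,:2].round(3).tolist())
for n,uv in dict(plate=(300,180),platefront=(310,208),bed=(360,180),ch_a=(221,188),ch_b=(411,200),loaf=(455,236),tub=(185,246),plane=(262,268),blade=(350,280),handle=(450,273),bracket=(333,139)).items():
    print(n,P[uv[1],uv[0]].round(3))
E
```

```text
corners bed [[0.724, 0.138], [0.718, -0.154], [0.493, -0.147], [0.501, 0.148]]
holes [[0.542, 0.097], [0.543, -0.088]]
plate [0.613 0.046 0.039]
platefront [0.526 0.015 0.043]
bed [ 0.614 -0.14   0.023]
ch_a [0.588 0.285 0.05 ]
ch_b [ 0.548 -0.289  0.049]
loaf [ 0.439 -0.407  0.073]
tub [0.413 0.383 0.068]
plane [0.345 0.164 0.014]
blade [ 0.307 -0.106  0.01 ]
handle [ 0.329 -0.405  0.025]
bracket [ 0.745 -0.057  0.023]
```

```bash
R='{"grip":-1,"dx":-0.84,"dy":-0.71,"dz":-0.07,"ax":0,"ay":0,"az":0}'; python3 -m crank '[{"grip":-1,"dx":-0.84,"dy":-0.71,"dz":-0.07,"ax":0,"ay":0,"az":0},{"grip":-1,"dx":-0.84,"dy":-0.71,"dz":-0.07,"ax":0,"ay":0,"az":0},{"grip":-1,"dx":-0.84,"dy":-0.71,"dz":-0.07,"ax":0,"ay":0,"az":0},{"grip":-1,"dx":-0.84,"dy":-0.71,"dz":-0.07,"ax":0,"ay":0,"az":0}]'
python3 -m crank '[{"grip":-1,"dx":-0.84,"dy":-0.71,"dz":-0.07,"ax":0,"ay":0,"az":0},{"grip":-1,"dx":-0.84,"dy":-0.71,"dz":-0.07,"ax":0,"ay":0,"az":0},{"grip":-1,"dx":-0.84,"dy":-0.71,"dz":-0.07,"ax":0,"ay":0,"az":0},{"grip":-1,"dx":-0.84,"dy":-0.71,"dz":-0.07,"ax":0,"ay":0,"az":0}]'
python3 -m crank '[{"grip":-1,"dx":-0.84,"dy":-0.71,"dz":-0.07,"ax":0,"ay":0,"az":-0.147},{"grip":-1,"dx":-0.84,"dy":-0.71,"dz":-0.07,"ax":0,"ay":0,"az":-0.147},{"grip":-1,"dx":-0.84,"dy":-0.71,"dz":-0.07,"ax":0,"ay":0,"az":-0.147},{"grip":-1,"dx":-0.84,"dy":-0.71,"dz":-0.07,"ax":0,"ay":0,"az":-0.147},{"grip":-1,"dx":-0.84,"dy":-0.71,"dz":-0.07,"ax":0,"ay":0,"az":-0.147},{"grip":-1,"dx":-0.84,"dy":-0.71,"dz":-0.07,"ax":0,"ay":0,"az":-0.147}]'
python3 - <<'E'
from h import *
C=cam('wrist');im,d=read_camera('wrist');cv2.imwrite('pics/w1.png',im);np.savez('w1.npz',im=im,d=d,K=C[0],R=C[1],t=C[2])
E
```

```text
clock: 0.6
position: [0.3892, 0.3988, 0.2703]
eef_rot: [0.0, 0.23, 0.973, -0.001]
force: [-0.6, 0.3, 0.3]
opening: 0.0852
finger_force: 0.0
clock: 1.1
position: [0.4758, 0.1969, 0.2844]
eef_rot: [0.0, 0.231, 0.973, -0.0]
force: [0.7, 0.9, -0.1]
opening: 0.0853
finger_force: 0.0
clock: 1.85
position: [0.5617, -0.0004, 0.2978]
eef_rot: [-0.001, -0.001, 1.0, 0.0]
force: [-0.8, 0.7, 0.3]
opening: 0.0854
finger_force: 0.0
```

View pics/w1.png

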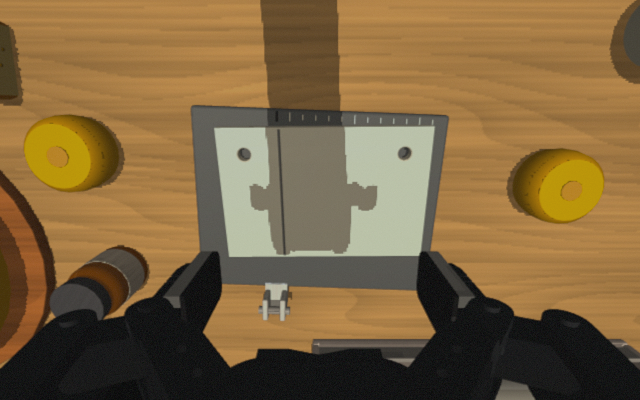

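The wrist view (robot side at the top) shows the bed corners at (192,107), (448,117), (430,290) and (203,281), the plate at (215–435, 127–257), and its holes at (244,154) and (404,153). I'll fit the bed pose and the hole positions.

```bash
cat >> h.py <<'E'
from scipy.optimize import least_squares
def edge(ch,a,b,C,z,w=7,n=60,skip=.06):
    "sub-pixel points of strongest step along segment a-b in channel ch -> world at height z"
    a,b=np.float32(a),np.float32(b);t=(b-a)/np.linalg.norm(b-a);nn=np.array([-t[1],t[0]])
    s=np.linspace(skip,1-skip,n)[:,None,None];k=np.arange(-w,w+.1,.25)[None,:,None]
    m=(a+(b-a)*s+nn*k).astype(np.float32)
    v=cv2.remap(cv2.GaussianBlur(ch.astype(np.float32),(0,0),1),m[...,0],m[...,1],1)
    g=np.abs(np.gradient(v,axis=1));i=g.argmax(1)
    ok=g.max(1)>.5*np.median(g.max(1));uv=m[np.arange(n),i][ok]
    return plane(uv,z,*C)[:,:2]
def pose(sides,half,x0):
    "sides: list of (axis, value, pts)"
    def f(p):
        c,s=np.cos(p[2]),np.sin(p[2]);r=[]
        for ax,val,q in sides:
            e=q-p[:2];l=np.c_[c*e[:,0]+s*e[:,1],-s*e[:,0]+c*e[:,1]];r.append(l[:,ax]-val)
        return np.concatenate(r)
    o=least_squares(f,x0,loss='soft_l1',f_scale=.0007);return o.x,[float(np.median(np.abs(x))) for x in np.split(f(o.x),np.cumsum([len(q) for _,_,q in sides])[:-1])]
def holes(im,C,bed,guess,zt):
    "dark blob centroids near guesses (pixels) -> cutter frame at top height zt"
    g=cv2.cvtColor(im,cv2.COLOR_BGR2GRAY);out=[];px=[]
    for (u,v) in guess:
        u,v=int(u),int(v);w=g[v-13:v+14,u-13:u+14].astype(float)
        m=(w<.6*np.median(w)).astype(np.uint8);n,l,st,ce=cv2.connectedComponentsWithStats(m)
        j=1+np.argmin(np.linalg.norm(ce[1:]-13,axis=1)+1e3*(st[1:,4]<25)) ;bb=st[j]
        px.append((u-13+bb[0]+bb[2]/2-.5,v-13+bb[1]+bb[3]/2-.5,int(bb[4])))
        out.append(plane(px[-1][:2],zt,*C)[0,:2])
    c,s=np.cos(bed[2]),np.sin(bed[2]);e=np.array(out)-bed[:2]
    return np.c_[c*e[:,0]+s*e[:,1],-s*e[:,0]+c*e[:,1]],px
E
python3 - <<'E'
from h import *
z=np.load('w1.npz');im,d=z['im'],z['d'];C=z['K'],z['R'],z['t']
S=cv2.cvtColor(im,cv2.COLOR_BGR2HSV)[...,1]
f=edge(S,(192,107),(448,117),C,.024);r=edge(S,(192,107),(200,245),C,.024);l=edge(S,(448,117),(436,245),C,.024);b=edge(S,(225,283),(412,289),C,.024)
bed,res=pose([(0,-.115,f),(1,-.15,r),(1,.15,l),(0,.115,b)],0,[.61,0,0]);print('bed',bed,res)
G=cv2.cvtColor(im,cv2.COLOR_BGR2GRAY)
P=cloud(d,*C)
for uv in [(230,140),(420,140),(235,240),(415,240),(300,116),(240,268),(400,275)]: print(uv,P[uv[1]-2:uv[1]+3,uv[0]-2:uv[0]+3].mean((0,1)).round(4))
h,px=holes(im,C,bed,[(404,153),(244,154)],.045)
print('holes top cutter',h.round(4).tolist(),px)
E
```

```text
bed [ 0.61072089 -0.00282491 -0.03095142] [0.0011363875014284638, 0.002108575411811628, 0.00221530051894607, 0.001741585740850704]
(230, 140) [ 0.5289 -0.0982  0.0469]
(420, 140) [0.5288 0.1113 0.0477]
(235, 240) [ 0.6518 -0.1034  0.0377]
(415, 240) [0.6516 0.1183 0.038 ]
(300, 116) [ 0.5039 -0.0219  0.0237]
(240, 268) [ 0.6974 -0.1034  0.0234]
(400, 275) [0.7074 0.107  0.0238]
holes top cutter [[-0.0702, 0.0966], [-0.0635, -0.0839]] [(np.float64(404.5), np.float64(153.0), 123), (np.float64(243.5), np.float64(154.0), 122)]
```

```bash
python3 - <<'E'
from h import *
z=np.load('w1.npz');d=z['d'];p=camera_params('wrist');K=z['K']
v,u=np.mgrid[:400,:640];Pc=np.stack([u,v,np.ones_like(u)],-1)@np.linalg.inv(K).T*d[...,None]
T=Pc@p['mount'][:3,:3].T+p['mount'][:3,3]
m=(d>0)&(T[...,2]<.12)&(np.abs(T[...,1])<.075)&(v>230)
q=T[m];print(len(q));
for a,b in [(-.02,-.01),(-.01,0),(0,.005),(.005,.01),(.01,.015),(.015,.02),(.02,.03),(.03,.06)]:
    s=q[(q[:,2]>a)&(q[:,2]<b)]
    if len(s):print(a,b,len(s),s.min(0).round(4),s.max(0).round(4), np.abs(s[:,1]).min().round(4))
print(status.get_state()['q'])
bed=[.6107,-.0028,-.03095];c,s=np.cos(bed[2]),np.sin(bed[2])
for n,x,y in [('left start',-.018,.150),('left end',-.018,.131)]: print(n,bed[0]+c*x-s*y,bed[1]+s*x+c*y)
E
```

```text
48697
-0.02 -0.01 1953 [-0.0103 -0.0568 -0.02  ] [ 0.013   0.0564 -0.01  ] 0.0416
-0.01 0 1685 [-0.0108 -0.0571 -0.01  ] [ 0.0126  0.0562 -0.    ] 0.0419
0 0.005 700 [-0.0107 -0.0563  0.    ] [0.0124 0.0558 0.005 ] 0.042
0.005 0.01 489 [-0.0106 -0.0552  0.005 ] [0.0124 0.0537 0.01  ] 0.0419
0.01 0.015 126 [-0.0092 -0.0435  0.01  ] [0.0097 0.0428 0.0129] 0.0421
[-0.34443271  0.25431938  0.28296727  1.79693111 -0.0795872   1.1023235
  1.53953617]
left start 0.5973503792927777 0.147685174110187
left end 0.5967624231707088 0.12869427345754492
```

```bash
python3 -m crank '[{"grip":-1,"dx":-0.18,"dy":0.75,"dz":0.5,"ax":0,"ay":0,"az":0.25},{"grip":-1,"dx":-0.18,"dy":0.75,"dz":0.5,"ax":0,"ay":0,"az":0.25},{"grip":-1,"dx":-0.18,"dy":0.75,"dz":0.5,"ax":0,"ay":0,"az":0.25},{"grip":-1,"dx":-0.18,"dy":0.75,"dz":0.5,"ax":0,"ay":0,"az":0.25},{"grip":-1,"dx":-0.18,"dy":0.75,"dz":0.5,"ax":0,"ay":0,"az":0.25}]'
python3 -c "from h import *;s=status.get_state();print(s['q'].round(2) if hasattr(s['q'],'round') else s['q'])"
```

```text
clock: 2.52
position: [0.5969, 0.1512, 0.1976]
eef_rot: [-0.001, 0.381, 0.925, -0.0]
force: [-0.1, 0.0, 0.2]
opening: 0.0854
finger_force: 0.0
[-0.62  0.46  0.36  1.78 -0.19  0.94  0.61]
```

```bash
python3 -m crank '[{"grip":-1,"dx":0,"dy":0,"dz":0.2,"ax":0,"ay":0,"az":0.26},{"grip":-1,"dx":0,"dy":0,"dz":0.3,"ax":0,"ay":0,"az":0.26},{"grip":-1,"dx":0,"dy":0,"dz":0.4,"ax":0,"ay":0,"az":0.26},{"grip":-1,"dx":0,"dy":0,"dz":0.5,"ax":0,"ay":0,"az":0.26},{"grip":-1,"dx":0,"dy":0,"dz":0.6,"ax":0,"ay":0,"az":0.26},{"grip":-1,"dx":0,"dy":0,"dz":0.7,"ax":0,"ay":0,"az":0.26},{"grip":-1,"dx":0,"dy":0,"dz":0.77,"ax":0,"ay":0,"az":0.26},{"grip":-1,"dx":0,"dy":0,"dz":0.77,"ax":0,"ay":0,"az":0.26}]'
```

```text
clock: 3.52
position: [0.5974, 0.1488, 0.0435]
eef_rot: [-0.001, 0.717, 0.697, -0.001]
force: [-0.3, -0.4, 0.3]
opening: 0.0854
finger_force: 0.0
```

```bash
python3 -m crank '[{"grip":-1,"dx":-0.02,"dy":0,"dz":0,"ax":0,"ay":0,"az":0},{"grip":-1,"dx":-0.04,"dy":0,"dz":0,"ax":0,"ay":0,"az":0},{"grip":-1,"dx":-0.055,"dy":0,"dz":0,"ax":0,"ay":0,"az":0},{"grip":-1,"dx":-0.065,"dy":0,"dz":0,"ax":0,"ay":0,"az":0},{"grip":-1,"dx":-0.075,"dy":0,"dz":0,"ax":0,"ay":0,"az":0},{"grip":-1,"dx":-0.085,"dy":0,"dz":0,"ax":0,"ay":0,"az":0},{"grip":-1,"dx":-0.095,"dy":0,"dz":0,"ax":0,"ay":0,"az":0},{"grip":-1,"dx":-0.095,"dy":0,"dz":0,"ax":0,"ay":0,"az":0}]'
python3 - <<'E'
from h import *
im,d=read_camera('top');C=cam('top');C2=cam('wrist');im2,_=read_camera('wrist');cv2.imwrite('pics/w2.png',im2)
bed=np.array([.6107,-.0028,-.03095])
np.savez('t2.npz',im=im)
z0=np.load('top0.npz')['im']
for i in (z0,im): print(holes(i,C,bed,[(283,203),(344,202)],.045))
E
```

```text
clock: 4.53
position: [0.5974, 0.1297, 0.0443]
eef_rot: [0.0, 0.718, 0.696, -0.0]
force: [0.9, 2.1, 0.7]
opening: 0.0855
finger_force: 0.8
(array([[-0.07219593,  0.09735498],
       [-0.06454878, -0.08728378]]), [(np.float64(283.0), np.float64(203.0), 134), (np.float64(344.0), np.float64(202.0), 175)])
(array([[-0.07261249,  0.11406018],
       [-0.06595686, -0.09184284]]), [(np.float64(277.5), np.float64(203.0), 170), (np.float64(345.5), np.float64(202.5), 3)])
```

View pics/w2.png

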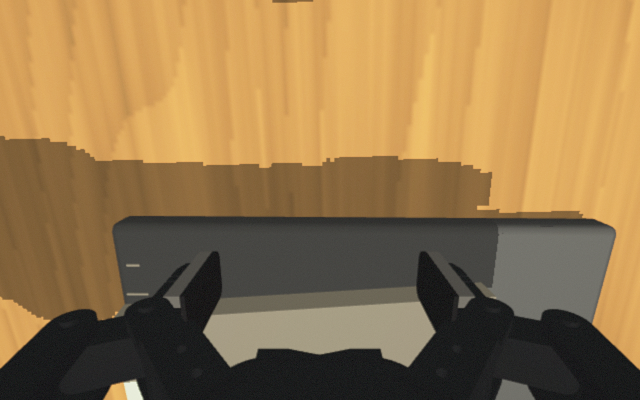

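The wrist view shows the plate's left edge running from (215,313) to (425,286). It touches the rear finger on the right and leaves a gap at the front one. I'll measure that edge.

```bash
python3 - <<'E'
from h import *
C=cam('wrist');im,d=read_camera('wrist');P=cloud(d,*C)
bed=np.array([.6107,-.0028,-.03095]);c,s=np.cos(bed[2]),np.sin(bed[2])
G=cv2.cvtColor(im,cv2.COLOR_BGR2GRAY)
def cut(q):
    e=q[...,:2]-bed[:2];return np.c_[c*e[:,0]+s*e[:,1],-s*e[:,0]+c*e[:,1],q[:,2]]
for u in range(230,420,30):
    z=P[270:345,u,2];k=np.argmax(z>.0345);print(u,270+k,cut(P[[270+k+1,340],u]).round(4).tolist())
S=status.get_state();print(cut(np.array([S['position']])))
E
```

```text
230 288 [[-0.0606, 0.1173, 0.0229], [-0.0555, 0.1069, 0.0453]]
260 299 [[-0.044, 0.1199, 0.0361], [-0.0431, 0.1067, 0.045]]
290 299 [[-0.0311, 0.1196, 0.0356], [-0.0308, 0.1055, 0.0435]]
320 292 [[-0.0181, 0.1203, 0.0313], [-0.0181, 0.1043, 0.0421]]
350 298 [[-0.0052, 0.1209, 0.0369], [-0.0051, 0.1035, 0.0411]]
380 297 [[0.0079, 0.1204, 0.0354], [0.008, 0.1026, 0.04]]
410 297 [[0.021, 0.1204, 0.0353], [0.0217, 0.1011, 0.0382]]
[[-0.0176483   0.13198617  0.04412969]]
```

```bash
python3 -m crank '[{"grip":-1,"dx":0.05,"dy":0,"dz":0,"ax":0,"ay":0,"az":0},{"grip":-1,"dx":0.05,"dy":0,"dz":-0.3,"ax":0,"ay":0,"az":0},{"grip":-1,"dx":-0.66,"dy":-0.56,"dz":-0.78,"ax":0,"ay":0,"az":-0.5},{"grip":-1,"dx":-0.66,"dy":-0.56,"dz":-0.78,"ax":0,"ay":0,"az":-0.5},{"grip":-1,"dx":-0.66,"dy":-0.56,"dz":-0.78,"ax":0,"ay":0,"az":-0.5},{"grip":-1,"dx":-0.66,"dy":-0.56,"dz":-0.78,"ax":0,"ay":0,"az":-0.5},{"grip":-1,"dx":-0.66,"dy":-0.56,"dz":-0.78,"ax":0,"ay":0,"az":-0.5},{"grip":-1,"dx":-0.66,"dy":-0.56,"dz":-0.78,"ax":0,"ay":0,"az":-0.5},{"grip":-1,"dx":-0.66,"dy":-0.56,"dz":-0.78,"ax":0,"ay":0,"az":-0.5},{"grip":-1,"dx":-0.66,"dy":-0.56,"dz":-0.78,"ax":0,"ay":0,"az":-0.5},{"grip":-1,"dx":-0.66,"dy":-0.56,"dz":-0.78,"ax":0,"ay":0,"az":-0.5},{"grip":-1,"dx":-0.66,"dy":-0.56,"dz":-0.78,"ax":0,"ay":0,"az":-0.5}]'
python3 - <<'E'
from h import *
C=cam('wrist');im,d=read_camera('wrist');cv2.imwrite('pics/w3.png',im);np.savez('w3.npz',im=im,d=d,K=C[0],R=C[1],t=C[2])
bed=np.array([.6107,-.0028,-.03095]);c,s=np.cos(bed[2]),np.sin(bed[2])
for hx,hy in [(-.069,.09),(-.069,-.09)]:
    X=[bed[0]+c*hx-s*hy,bed[1]+s*hx+c*hy,.045];uv=proj(X,*C)[0];print(uv)
    try: print(holes(im,C,bed,[uv],.0455))
    except Exception as e: print(e)
E
```

```text
clock: 6.18
position: [0.4811, 0.0015, 0.2001]
eef_rot: [-0.0, 0.016, 1.0, -0.0]
force: [-1.4, -0.1, -0.2]
opening: 0.0856
finger_force: 0.0
[418.4622468  255.40276785]
(array([[-0.06667632,  0.09233217]]), [(np.float64(421.0), np.float64(258.0), 288)])
[218.83073741 255.64942847]
(array([[-0.06544448, -0.09361088]]), [(np.float64(215.0), np.float64(259.5), 323)])
```

View pics/w3.png

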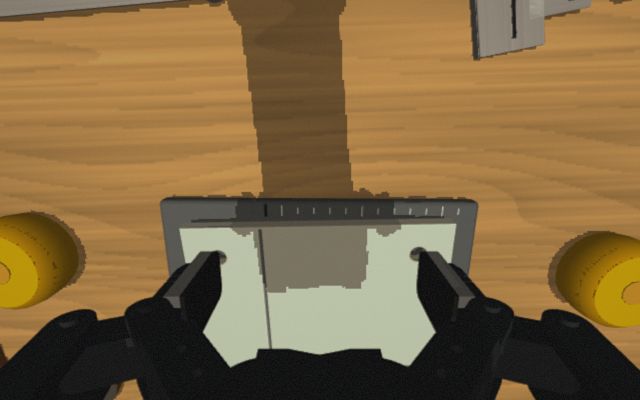

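The wrist view shows the plate nearly square on the bed, with the fingertips partly hiding both holes at about (221,256) and (418,254). I'll rise for a clear look.

```bash
python3 -m crank '[{"grip":-1,"dx":0,"dy":0,"dz":-0.25,"ax":0,"ay":0,"az":0},{"grip":-1,"dx":-0.1,"dy":0,"dz":-0.5,"ax":0,"ay":0,"az":0},{"grip":-1,"dx":-0.1,"dy":0,"dz":-0.5,"ax":0,"ay":0,"az":0}]'
cat > meas.py <<'E'
from h import *
import sys
def run(zt,g=((-.069,.09),(-.069,-.09))):
    C=cam('wrist');im,d=read_camera('wrist');np.savez('wl.npz',im=im,d=d,K=C[0],R=C[1],t=C[2]);cv2.imwrite('pics/wl.png',im)
    S=cv2.cvtColor(im,cv2.COLOR_BGR2HSV)[...,1];b0=np.array([.6107,-.0028,-.03095])
    w=lambda x,y,z:proj([b0[0]+np.cos(b0[2])*x-np.sin(b0[2])*y,b0[1]+np.sin(b0[2])*x+np.cos(b0[2])*y,z],*C)[0]
    fl,fr=w(-.115,.15,.024),w(-.115,-.15,.024);l2,r2=w(-.01,.15,.024),w(-.01,-.15,.024)
    bed,res=pose([(0,-.115,edge(S,fl,fr,C,.024,w=6)),(1,.15,edge(S,fl,l2,C,.024,w=6)),(1,-.15,edge(S,fr,r2,C,.024,w=6))],0,b0)
    print('bed',bed.round(4),np.round(res,4))
    for b in (b0,bed):
        h,px=holes(im,C,b,[w(x,y,zt) for x,y in g],zt)
        print('hole-pin mm',((h-[[-.05,.09],[-.05,-.09]])*1e3).round(1).tolist(),'yaw',round(float(-(h[0]-h[1])[0]/.18),4))
    print(px)
run(float(sys.argv[1]),[(float(sys.argv[2]),.09),(float(sys.argv[2]),-.09)])
E
python3 meas.py .0455 -.069
```

```text
clock: 6.6
position: [0.5046, 0.0011, 0.3041]
eef_rot: [0.004, 0.016, 1.0, 0.001]
force: [-0.5, -0.4, -0.2]
opening: 0.0853
finger_force: 0.0
bed [ 0.6099 -0.0034 -0.0388] [0.0003 0.0023 0.0023]
hole-pin mm [[-21.4, -0.8], [-18.8, -0.5]] yaw 0.0146
hole-pin mm [[-21.3, -0.8], [-17.3, -0.4]] yaw 0.0224
[(np.float64(393.5), np.float64(195.0), 100), (np.float64(241.5), np.float64(197.5), 101)]
```

```bash
python3 -m crank '[{"grip":-1,"dx":0.09,"dy":0,"dz":0.25,"ax":0,"ay":0,"az":0.002},{"grip":-1,"dx":0.09,"dy":0,"dz":0.5,"ax":0,"ay":0,"az":0.002},{"grip":-1,"dx":0.09,"dy":0,"dz":0.75,"ax":0,"ay":0,"az":0.002},{"grip":-1,"dx":0.09,"dy":0,"dz":0.9,"ax":0,"ay":0,"az":0.002},{"grip":-1,"dx":0.09,"dy":0,"dz":0.9,"ax":0,"ay":0,"az":0.002},{"grip":-1,"dx":0.09,"dy":0,"dz":0.9,"ax":0,"ay":0,"az":0.002}]'
```

```text
clock: 7.4
position: [0.4835, 0.0013, 0.1207]
eef_rot: [-0.0, 0.019, 1.0, -0.0]
force: [-0.3, 0.7, 0.6]
opening: 0.0853
finger_force: 0.0
```

```bash
python3 -m crank '[{"grip":-1,"dx":0,"dy":0,"dz":0.2,"ax":0,"ay":0,"az":0},{"grip":-1,"dx":0,"dy":0,"dz":0.38,"ax":0,"ay":0,"az":0},{"grip":-1,"dx":0,"dy":0,"dz":0.385,"ax":0,"ay":0,"az":0},{"grip":-1,"dx":-0.04,"dy":0,"dz":0.385,"ax":0,"ay":0,"az":0},{"grip":-1,"dx":-0.06,"dy":0,"dz":0.385,"ax":0,"ay":0,"az":0},{"grip":-1,"dx":-0.075,"dy":0,"dz":0.385,"ax":0,"ay":0,"az":0},{"grip":-1,"dx":-0.09,"dy":0,"dz":0.385,"ax":0,"ay":0,"az":0},{"grip":-1,"dx":-0.1,"dy":0,"dz":0.385,"ax":0,"ay":0,"az":0},{"grip":-1,"dx":-0.11,"dy":0,"dz":0.385,"ax":0,"ay":0,"az":0},{"grip":-1,"dx":-0.12,"dy":0,"dz":0.385,"ax":0,"ay":0,"az":0},{"grip":-1,"dx":-0.13,"dy":0,"dz":0.385,"ax":0,"ay":0,"az":0},{"grip":-1,"dx":-0.14,"dy":0,"dz":0.385,"ax":0,"ay":0,"az":0},{"grip":-1,"dx":-0.14,"dy":0,"dz":0.385,"ax":0,"ay":0,"az":0}]'
python3 -m crank '[{"grip":-1,"dx":0.06,"dy":0,"dz":0,"ax":0,"ay":0,"az":0},{"grip":-1,"dx":0.06,"dy":0,"dz":-0.3,"ax":0,"ay":0,"az":0},{"grip":-1,"dx":0,"dy":0,"dz":-0.6,"ax":0,"ay":0,"az":0},{"grip":-1,"dx":0,"dy":0,"dz":-0.9,"ax":0,"ay":0,"az":0},{"grip":-1,"dx":0,"dy":0,"dz":-1,"ax":0,"ay":0,"az":0},{"grip":-1,"dx":0,"dy":0,"dz":-1,"ax":0,"ay":0,"az":0},{"grip":-1,"dx":0,"dy":0,"dz":-1,"ax":0,"ay":0,"az":0}]'
python3 meas.py .045 -.056
```

```text
clock: 9.02
position: [0.5118, 0.0002, 0.0433]
eef_rot: [0.0, 0.018, 1.0, -0.0]
force: [-0.4, 0.4, -1.1]
opening: 0.0853
finger_force: 0.4
clock: 9.9
position: [0.5104, 0.0004, 0.2421]
eef_rot: [-0.001, 0.018, 1.0, -0.0]
force: [-0.2, 0.3, -0.8]
opening: 0.0854
finger_force: 0.0
bed [ 0.6102 -0.0033 -0.0388] [0.0004 0.0023 0.0024]
hole-pin mm [[-8.3, -1.7], [-9.5, -1.2]] yaw -0.0064
hole-pin mm [[-8.5, -1.7], [-8.3, -1.2]] yaw 0.0014
[(np.float64(406.5), np.float64(220.0), 142), (np.float64(228.5), np.float64(220.0), 140)]
```

View pics/wl.png

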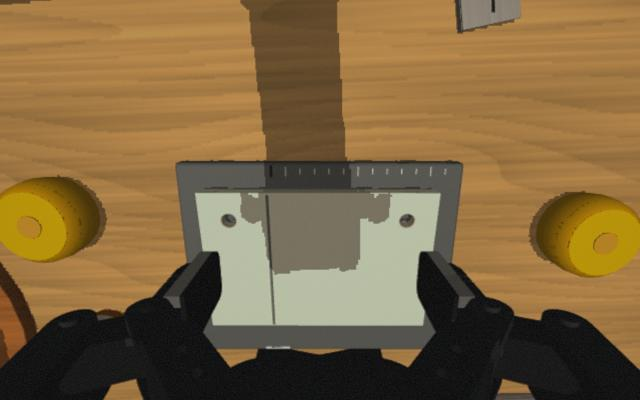

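The wrist view shows the plate square, with its holes at (406,220) and (228,220), about 9 mm short in x and 1.5 mm off in y. Next is the final straight push.

```bash
python3 -m crank '[{"grip":-1,"dx":0.05,"dy":0,"dz":0.3,"ax":0,"ay":0,"az":0},{"grip":-1,"dx":0.05,"dy":0,"dz":0.6,"ax":0,"ay":0,"az":0},{"grip":-1,"dx":0.05,"dy":0,"dz":0.9,"ax":0,"ay":0,"az":0},{"grip":-1,"dx":0.05,"dy":0,"dz":0.99,"ax":0,"ay":0,"az":0},{"grip":-1,"dx":0.05,"dy":0,"dz":0.99,"ax":0,"ay":0,"az":0},{"grip":-1,"dx":0.02,"dy":0,"dz":0.99,"ax":0,"ay":0,"az":0},{"grip":-1,"dx":0,"dy":0,"dz":0.99,"ax":0,"ay":0,"az":0},{"grip":-1,"dx":-0.01,"dy":0,"dz":0.99,"ax":0,"ay":0,"az":0},{"grip":-1,"dx":-0.02,"dy":0,"dz":0.99,"ax":0,"ay":0,"az":0},{"grip":-1,"dx":-0.03,"dy":0,"dz":0.99,"ax":0,"ay":0,"az":0},{"grip":-1,"dx":-0.04,"dy":0,"dz":0.99,"ax":0,"ay":0,"az":0},{"grip":-1,"dx":-0.045,"dy":0,"dz":0.99,"ax":0,"ay":0,"az":0},{"grip":-1,"dx":-0.05,"dy":0,"dz":0.99,"ax":0,"ay":0,"az":0},{"grip":-1,"dx":-0.055,"dy":0,"dz":0.99,"ax":0,"ay":0,"az":0},{"grip":-1,"dx":-0.055,"dy":0,"dz":0.99,"ax":0,"ay":0,"az":0}]'
python3 -m crank '[{"grip":-1,"dx":0.08,"dy":0,"dz":0,"ax":0,"ay":0,"az":0},{"grip":-1,"dx":0.08,"dy":0,"dz":-0.3,"ax":0,"ay":0,"az":0},{"grip":-1,"dx":0.05,"dy":0,"dz":-0.6,"ax":0,"ay":0,"az":0},{"grip":-1,"dx":0.05,"dy":0,"dz":-0.9,"ax":0,"ay":0,"az":0},{"grip":-1,"dx":0.05,"dy":0,"dz":-1,"ax":0,"ay":0,"az":0},{"grip":-1,"dx":0.05,"dy":0,"dz":-1,"ax":0,"ay":0,"az":0},{"grip":-1,"dx":0.05,"dy":0,"dz":-1,"ax":0,"ay":0,"az":0}]'
python3 meas.py .036 -.05
python3 - <<'E'
from h import *
z=np.load('wl.npz');P=cloud(z['d'],z['K'],z['R'],z['t'])
X=P.reshape(-1,3);e=X[:,:2]-[.6102,-.0031];yaw=-.036;c,s=np.cos(yaw),np.sin(yaw);l=np.c_[c*e[:,0]+s*e[:,1],-s*e[:,0]+c*e[:,1]]
for x in (-.07,-.03,0.02):
  for y in (-.105,0,.105):
    m=(abs(l-[x,y])<.006).all(1)&(X[:,2]<.06);print(x,y,np.median(X[m,2]).round(4),m.sum())
E
```

```text
clock: 11.82
position: [0.5215, -0.0, 0.0453]
eef_rot: [-0.001, 0.018, 1.0, 0.0]
force: [-4.4, 0.6, 6.0]
opening: 0.0854
finger_force: 3.5
clock: 12.7
position: [0.5114, 0.0003, 0.244]
eef_rot: [-0.001, 0.018, 1.0, -0.0]
force: [-0.2, 0.2, 0.2]
opening: 0.0853
finger_force: 0.0
bed [ 0.6101 -0.0033 -0.037 ] [0.0001 0.0023 0.0023]
hole-pin mm [[-0.2, -1.2], [-1.4, -0.6]] yaw -0.0064
hole-pin mm [[-0.2, -1.0], [-0.2, -0.4]] yaw -0.0004
[(np.float64(404.0), np.float64(223.0), 122), (np.float64(232.5), np.float64(223.0), 124)]
-0.07 -0.105 0.0356 132
-0.07 0 0.0358 120
-0.07 0.105 0.0356 129
-0.03 -0.105 0.0356 119
-0.03 0 0.0356 114
-0.03 0.105 0.0357 120
0.02 -0.105 0.0355 82
0.02 0 0.0356 108
0.02 0.105 0.0357 67
```

View pics/wl.png

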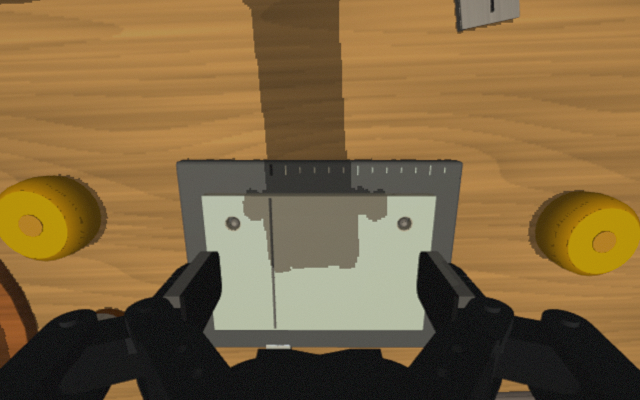

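The plate lies flat, with its top at 35.6 mm everywhere I sampled. The pins show inside both holes at (404,223) and (232,223), the cheeses beside the cutter look undisturbed, and the arm is clear.

```bash
python3 -c "from rig import job_done;print(job_done())"
```

```text
the job is handed in; nothing more can be done
None
```

The cutting plate is seated: it lies flat on the bed with both holes over their pins (about 1 mm off centre by camera), it was only pushed, no bystander was touched, and the job was handed in at about 13 s.

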